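# Find and mark the tight spot of a coppersmith's turntable

### The job

The turntable wheel rubs on the red shoe at one place in its turn. Turn the wheel by its wooden knob, feel for the stretch where it drags, and leave it stopped with the middle of that tight stretch at the shoe, letting go of it. Then mark the place: stand the blue-handled marker weight upright on the wheel's face, at the rim right in front of the shoe, and leave the copper cups where they stand.

Things in the scene. Friction and masses are not known exactly. Their poses are not given: they have to be found in the camera images.
- wheel: Round metal turntable wheel: level disc 240 mm across, 20 mm thick, its flat face 75 mm above the bench. Origin on its vertical axis at bench level; x axis points from the axis to the knob, z up. Turns either way, at least one and a quarter turns from the start, and stays where it is left. Its bearing alone drags with about 1.5 N at the knob. An unseen high spot on its rim rubs the shoe.
- shoe: Red shoe at the rim, a 22 x 24 x 22 mm block on a bracket; its top is below the wheel's face. Origin on the wheel's axis at bench level, x axis points towards the shoe. While the high spot passes it (0.5 rad of turn) the drag at the knob is about 8 N at the ends to 15 N in the middle, alike both ways; when the hand stops a part of it, of either sign, stays. The high spot is never at the shoe at the start.
- wheel_centre (a point): Point on the wheel's axis at the height of its face (75 mm above the bench). It does not move in an episode. A brass hub 48 mm across stands 8 mm above it.
- knob_mid (a point): Centre of the upright wooden knob: cylinder 28 mm across, 62 mm tall, from 6 to 68 mm above the wheel's face, 90 mm from the axis. It spins freely on its own pin, so it can be gripped from above and led round the circle with the hand's direction unchanged. When the tight spot is at the shoe, the knob is at least 1.1 rad away from the shoe.
- shoe_tip (a point): Fixed point on the rim of the wheel (120 mm from the axis) where the shoe rubs, at the height of the wheel's face.
- mark_place (a point): Fixed point on the height of the wheel's face, 90 mm from the axis on the line to the shoe, 30 mm in from the rim: where the marker weight is to stand.
- marker_mid (a point): Centre of the marker weight, 35 mm above its foot: brass foot 46 mm across and 14 mm tall, upright blue handle 26 mm across up to 70 mm above the foot's underside; 0.3 kg. Its z axis is up when it stands. It starts standing on the bench among the cups.
- cup_a_mid (a point): Centre (49 mm up) of a waisted copper cup, 82 mm across, 98 mm tall, standing on the bench; leave alone.
- cup_b_mid (a point): Centre (49 mm up) of a second copper cup of the same kind; leave alone.
- cup_c_mid (a point): Centre (49 mm up) of a third copper cup of the same kind; leave alone.
Things that resemble listed ones, but are neither listed nor needed, are in the scene too. Of the things that look like the part that bears marker_mid, the largest one is meant.

How it is judged:
By the outcome, as a careful person would: the job done as asked, in the order asked, and still so for the second after the job is handed in, with the robot touching nothing.
It also fails if it takes over 72 s, if anything falls off the work surface, if the arm or the gripper's body presses on something with over 40 N, if the wrist force passes 120 N, or if a joint passes its speed limit or range.

### The arm

A 7-joint arm with a two-finger parallel gripper is mounted at the origin on the work surface. World frame = base frame: x ahead of the robot, y to its left, z up, the work surface at z = 0. Lengths are in m, angles in rad, forces in N, time in s.
With the tool pointing down it reaches from about 0.4 to 0.9 m from the base axis. Payload 5.5 kg.
Tool frame: the origin (TCP) lies midway between the tips of the shut fingers; the grasp point (between the pads) lies 19 mm behind it (manip.grip_depth is the distance from the TCP to the grasp point, in m); z points along the fingers, y is the line along which they close (so a half turn about z gives the same grasp; the last joint's range is limited). The gripper opens to 92 mm and grips with 3 to 60 N. Pads are 19 mm wide; open, the fingers measure 130 mm over their backs; the gripper's body (75 mm by 190 mm) begins 47 mm behind the grasp point.
Start: joints at [-0.904, 0.501, -0.427, 1.55, 0.221, 1.138, -0.21], TCP at [0.255, 0.598, 0.196] pointing down, gripper open.
Joint ranges: [-2.88, 2.88], [-0.31, 2.03], [-1.54, 1.56], [0.2, 2.42], [-1.41, 4.55], [0.19, 2.02], [-2.57, 2.57]. Speed limits (rad/s): [2.57, 2.57, 3.14, 3.14, 3.14, 3.14, 3.14].

### API

Orientations are given as a unit quaternion [x, y, z, w].
In Python, from bench import manip, effector, viewer gives the robot as it stands. Calls block until the motion is done:
- manip.move_pose(position, orientation): joint-space move of the TCP to a pose.
- manip.servo_line(position, ori=None, vel=0.15): straight line of the TCP; ori=None keeps the orientation; vel is the mean speed in m/s.
- manip.movej(angles): joint-space move.
- effector.open_jaws() and effector.close(f_grip=None): open the fingers fully, or close them until they stop; f_grip is the grip in N (None keeps the last).
- manip.sleep(seconds).
- manip.solve_ik(position, orientation): joint angles nearest the present ones, or None.
- viewer.get_image(name): name is "scene" or "top"; returns the picture (480x640x3 uint8, red, green, blue); there is no depth.
- viewer.get_calibration(name): a dict with "vfov" (degrees; the focal length in pixels is half the picture's height over the tangent of half this angle, whatever the lens; pixels are square), "cx", "cy" (the principal point, pixels), "dist_coeffs" ([k1, k2, p1, p2, k3] as OpenCV has them; the pictures are not rectified), "eye" and "attitude" of the camera in the world. Camera axes: x right, y down, z forward; pixel columns grow to the right and rows downward; lengths in m; the calibration is good to about 2 mm. A picture is of the moment at which its call begins. get_calibration takes no time and is no camera call.
A pose or a line that the arm cannot do raises manip.PlanningError and nothing moves.
- manip.hand_in(): hands the job in; it is judged then, once.
Readings, each from a call of its own:
- manip.current_clock(): time.
- manip.current_q(): joint angles.
- manip.current_joint_velocities(): joint speeds.
- manip.current_tau(): joint torques, N m.
- manip.current_tool_pos(): TCP position.
- manip.current_tcp_rot(): TCP orientation.
- manip.current_force(): force on the tool from outside, world axes, zero at the start.
- manip.current_wrist_torque(): the same for the moment, N m.
- manip.current_finger_gap(): finger opening in m.
- manip.current_gripper_force(): force on a finger pad.
Only numpy, scipy, OpenCV 4.12 (cv2) and the standard library are available. Lean on these libraries where they do the work, as an engineer would, in place of code of your own. Each camera call takes 0.05 s, during which the arm holds its last target. There are 200 camera calls.

## Working session

There is one attempt and no reset: what is moved stays moved. The work goes in short steps, each a Python script; the robot and the scene stay as the last script left them, time stands still between calls to the robot, and variables do not carry over. Pictures are saved under pics/ and viewed, at most 10 in all, crops included, and the job is handed in when it is done.

```bash
mkdir -p pics; python3 - <<'E'
from bench import manip, effector, viewer
import cv2
for n in("scene","top"):
    im=viewer.get_image(n); cv2.imwrite(f"pics/{n}0.png",im[:,:,::-1]); print(n,viewer.get_calibration(n))
print(manip.current_clock(),manip.current_tcp_rot(),manip.current_finger_gap())
E
```

```text
scene {'vfov': 44.154664767310926, 'cx': 322.52518979726756, 'cy': 232.8951237089308, 'dist_coeffs': array([-0.0503289,  0.       ,  0.       ,  0.       ,  0.       ]), 'eye': array([ 1.00647124, -0.49019224,  0.91199401]), 'attitude': array([ 0.86995465,  0.3770206 , -0.1228195 , -0.29317185])}
top {'vfov': 55.327583020533886, 'cx': 325.5068615775384, 'cy': 242.28857674058105, 'dist_coeffs': array([0.03251829, 0.        , 0.        , 0.        , 0.        ]), 'eye': array([ 0.3386053 , -0.04980922,  1.10290729]), 'attitude': array([-0.69521712,  0.71109215, -0.07365815,  0.07480368])}
0.1 [ 2.00508195e-01  9.79691636e-01 -8.50895443e-04 -1.96009026e-04] 0.09192571422596718
```

View pics/scene0.png

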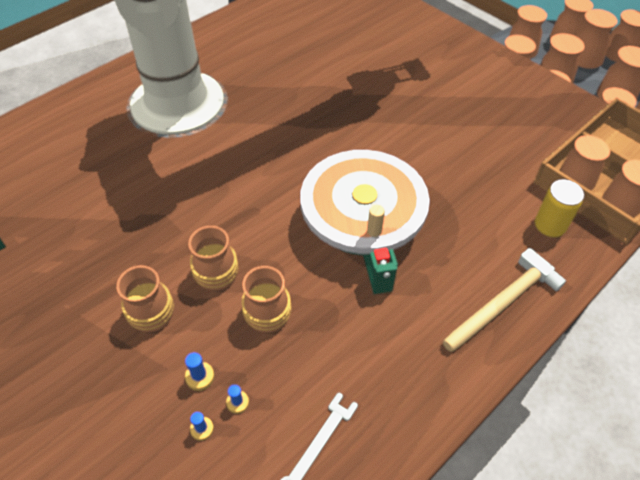

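View pics/top0.png

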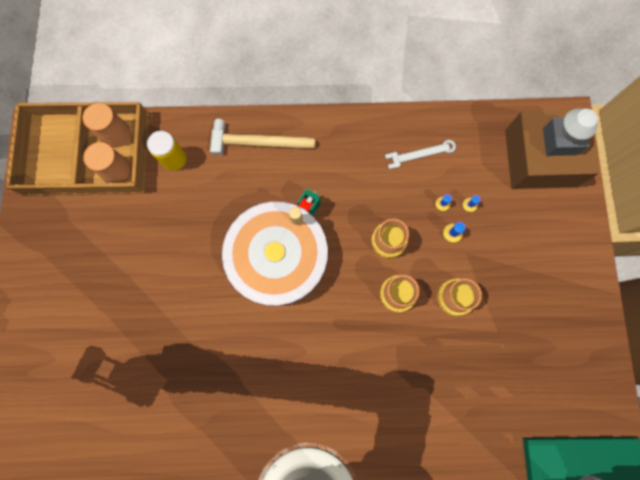

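The scene view shows the wheel (hub at 365,195), knob (376,220) and red shoe (381,255). Three things could be the marker: scene (199,371), (237,399) and (201,426), which are top (455,232), (444,203) and (472,204). The one at scene (199,371) / top (455,232) is the largest, so I choose it. Next I measure it and check in a crop.

```bash
cat > h.py <<'E'
from bench import manip, effector, viewer
import numpy as np, cv2
from scipy.spatial.transform import Rotation as R
def ray(n,uv):
    c=viewer.get_calibration(n); f=240/np.tan(np.radians(c['vfov']/2))
    K=np.array([[f,0,c['cx']],[0,f,c['cy']],[0,0,1.]])
    p=cv2.undistortPoints(np.array(uv,float).reshape(-1,1,2),K,c['dist_coeffs']).reshape(-1,2)
    return np.array(c['eye']),R.from_quat(c['attitude']).apply(np.c_[p,np.ones(len(p))])
def plane(n,uv,z):
    e,d=ray(n,uv); return e+d*((z-e[2])/d[:,2])[:,None]
def tri(a,b):
    A=np.zeros((3,3));v=np.zeros(3);Ps=[]
    for n,uv in(("scene",a),("top",b)):
        e,d=ray(n,uv);d=d[0]/np.linalg.norm(d[0]);M=np.eye(3)-np.outer(d,d);A+=M;v+=M@e
    return np.linalg.solve(A,v)
def blobs(im,lo,hi,mn=15):
    m=cv2.inRange(cv2.cvtColor(im,cv2.COLOR_RGB2HSV),lo,hi)
    k,_,st,ce=cv2.connectedComponentsWithStats(m)
    return [(ce[i].round(1).tolist(),st[i].tolist()) for i in range(1,k) if st[i,4]>=mn],m
E
python3 - <<'E'
from h import *
for n in("scene","top"):
    im=cv2.imread(f"pics/{n}0.png")[:,:,::-1].copy()
    print(n)
    for nm,lo,hi in(("red",(0,200,150),(4,255,255)),("blue",(105,180,80),(125,255,255)),("yel",(22,130,150),(32,255,255))):
        b,m=blobs(im,lo,hi); print(nm,b)
s=cv2.imread("pics/scene0.png");t=cv2.imread("pics/top0.png")
a=cv2.resize(s[340:450,160:270],(390,390),interpolation=2); b=cv2.resize(t[190:310,210:340],(400,390),interpolation=2)
cv2.imwrite("pics/c1.png",np.hstack([a,b]))
E
```

```text
scene
red []
blue [([194.7, 368.1], [187, 355, 17, 24, 147]), ([235.4, 397.2], [230, 388, 11, 16, 69]), ([197.9, 423.4], [192, 414, 13, 17, 76])]
yel [([555.9, 207.2], [544, 190, 37, 34, 265]), ([234.3, 259.5], [232, 251, 5, 17, 24]), ([168.2, 297.4], [166, 289, 5, 18, 30]), ([284.2, 308.2], [272, 292, 18, 29, 69]), ([206.1, 378.9], [197, 365, 16, 23, 38])]
top
red [([305.0, 204.4], [300, 199, 12, 12, 72])]
blue [([445.9, 199.6], [442, 196, 8, 8, 40]), ([474.0, 200.8], [470, 197, 9, 8, 42]), ([457.3, 229.1], [451, 224, 13, 11, 96])]
yel [([164.5, 154.7], [152, 142, 23, 23, 87]), ([440.6, 206.0], [436, 198, 13, 13, 62]), ([467.6, 206.6], [463, 199, 13, 13, 68]), ([449.6, 235.1], [443, 225, 18, 17, 117]), ([394.9, 236.2], [388, 227, 15, 19, 225]), ([383.1, 251.1], [373, 241, 27, 16, 66]), ([274.4, 251.3], [265, 243, 19, 18, 269]), ([404.5, 291.2], [397, 281, 16, 21, 253]), ([387.5, 300.5], [381, 282, 22, 30, 73]), ([442.5, 287.3], [440, 283, 7, 10, 18]), ([464.0, 295.1], [456, 285, 17, 22, 294]), ([450.8, 309.4], [440, 297, 29, 18, 72])]
```

View pics/c1.png

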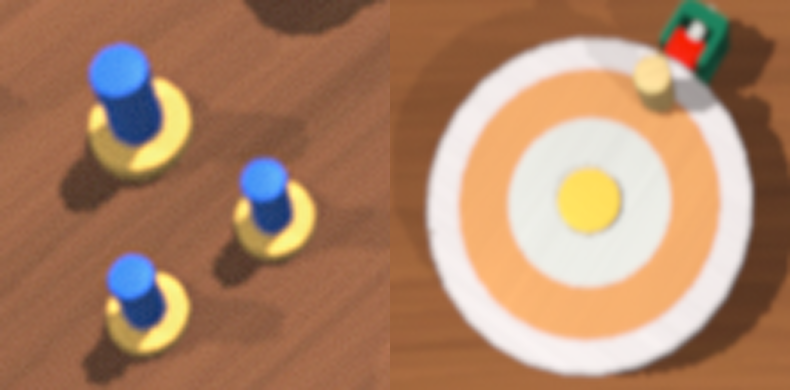

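The crop confirms the choice: the marker at scene (199,371) is clearly the largest. Its handle top is at about scene (193.6,359.7). The knob top is at top (295.5,213), right beside the shoe.

```bash
python3 - <<'E'
from h import *
np.set_printoptions(precision=4,suppress=True)
c=plane("top",[[274.4,251.3]],.083)[0];c2=plane("scene",[[365,194.5]],.083)[0];print("hub",c,c2)
k=plane("top",[[295.5,213.1]],.143)[0];k2=plane("scene",[[376.5,210]],.143)[0];print("knob",k,k2,np.linalg.norm((k-c)[:2]))
print("shoe",plane("top",[[305,204.4]],.07),plane("scene",[[381.5,255]],.07))
print("marker",plane("scene",[[193.6,359.7]],.07),plane("top",[[458.5,228]],.07),plane("scene",[[199.5,374.5]],.014))
print("cups",plane("top",[[393,236],[402,291],[463,295]],.098)); print("cups",plane("scene",[[209,244],[139,284],[265,284]],.098))
for a in np.arange(0,6.3,.4):
    p=c+np.array([.09*np.cos(a),.09*np.sin(a),0]);p[2]=.104
    r=[manip.solve_ik(p,(R.from_euler('z',y)*R.from_euler('x',np.pi)).as_quat()) is not None for y in np.arange(-1.6,1.7,.4)]
    print(round(a,1),np.array(r).astype(int))
E
```

```text
hub [0.5381 0.0658 0.083 ] [0.5435 0.062  0.083 ]
knob [0.6099 0.0132 0.143 ] [0.6142 0.0116 0.143 ] 0.08895798663004245
shoe [[ 0.6512 -0.0045  0.07  ]] [[ 0.6525 -0.0077  0.07  ]]
marker [[ 0.5905 -0.3624  0.07  ]] [[ 0.5859 -0.3589  0.07  ]] [[ 0.5904 -0.3623  0.014 ]]
cups [[ 0.5641 -0.2026  0.098 ]
 [ 0.4402 -0.2157  0.098 ]
 [ 0.4287 -0.3477  0.098 ]]
cups [[ 0.4486 -0.2218  0.098 ]
 [ 0.4357 -0.3534  0.098 ]
 [ 0.575  -0.2035  0.098 ]]
0.0 [1 1 1 1 1 1 1 1 1]
0.4 [1 1 1 1 1 1 1 1 1]
0.8 [1 1 1 1 1 1 1 1 1]
1.2 [1 1 1 1 1 1 1 1 1]
1.6 [1 1 1 1 1 1 1 1 1]
2.0 [1 1 1 1 1 1 1 1 1]
2.4 [1 1 1 1 1 1 1 1 1]
2.8 [1 1 1 1 1 1 1 1 1]
3.2 [1 1 1 1 1 1 1 1 1]
3.6 [1 1 1 1 1 1 1 1 1]
4.0 [1 1 1 1 1 1 1 1 1]
4.4 [1 1 1 1 1 1 1 1 1]
4.8 [1 1 1 1 1 1 1 1 1]
5.2 [1 1 1 1 1 1 1 1 1]
5.6 [1 1 1 1 1 1 1 1 1]
6.0 [1 1 1 1 1 1 1 1 1]
```

```bash
python3 - <<'E'
from h import *
import threading,time
np.set_printoptions(precision=3,suppress=True)
q=[0,1,0,0]
for p in([.612,.0125,.2],[.612,.0125,.104]): print(manip.solve_ik(p,q))
log=[];stop=False
def rd():
    while not stop:
        try: log.append((manip.current_clock(),*manip.current_tool_pos()))
        except Exception as e: log.append(repr(e)); break
        time.sleep(.02)
th=threading.Thread(target=rd);th.start()
manip.move_pose([.612,.0125,.2],q)
stop=True;th.join();print(len(log),log[:3],log[len(log)//2],log[-1])
print(manip.current_clock(),manip.current_tool_pos(),manip.current_force())
E
```

```text
[ 0.091  0.404 -0.203  1.653  0.089  1.094  1.433]
[ 0.108  0.511 -0.228  1.733  0.14   0.913  1.393]
1 [(0.1, np.float64(0.6119881483203582), np.float64(0.014028941996861343), np.float64(0.20004085770047497))] (0.1, np.float64(0.6119881483203582), np.float64(0.014028941996861343), np.float64(0.20004085770047497)) (0.1, np.float64(0.6119881483203582), np.float64(0.014028941996861343), np.float64(0.20004085770047497))
2.5333 [0.612 0.014 0.2  ] [-0.109 -0.227  0.246]
```

```bash
cat >> h.py <<'E'
C=np.array([.541,.064]);Z=.104
def tgt(a,r=.09): return [C[0]+r*np.cos(a),C[1]+r*np.sin(a),Z]
def ft(a):
    f=np.array(manip.current_force()); return np.array([-f[0]*np.sin(a)+f[1]*np.cos(a), f[0]*np.cos(a)+f[1]*np.sin(a), f[2]])
E
python3 - <<'E'
from h import *
np.set_printoptions(precision=4,suppress=True)
manip.servo_line([.612,.0125,Z],vel=.12)
print(manip.current_force())
effector.close(30); p=manip.current_tool_pos()
print(manip.current_clock(),p,manip.current_finger_gap(),manip.current_force(),manip.current_gripper_force())
a=np.arctan2(p[1]-C[1],p[0]-C[0]);print(a,np.hypot(p[1]-C[1],p[0]-C[0]))
for i in range(8):
    a+=.08; manip.servo_line(tgt(a),vel=.1)
    print(round(manip.current_clock(),2),round(a,3),ft(a),np.array(manip.current_tool_pos())-tgt(a),manip.current_wrist_torque())
E
```

```text
[-0.2509 -0.5175 -0.694 ]
4.5167 [0.6119 0.0128 0.104 ] 0.026537801721201845 [0.5827 1.8114 1.2764] 30.0001260638237
-0.6257880782566809 0.08743921186347091
4.77 -0.546 [ 0.109  -5.8142  3.4707] [-0.0014  0.0025 -0.0001] [0.8986 1.062  0.0001]
5.02 -0.466 [ 1.4414 -6.4854  4.4993] [-0.0015  0.0027 -0.0001] [ 0.8971  1.0141 -0.0452]
5.27 -0.386 [ 1.5519 -6.4077  4.9987] [-0.0018  0.0025 -0.0001] [ 0.8294  1.2131 -0.0333]
5.52 -0.306 [ 1.6839 -6.6154  4.4767] [-0.0019  0.0023 -0.0001] [ 0.7788  1.2776 -0.0207]
5.77 -0.226 [ 2.2617 -6.2331  4.0218] [-0.0021  0.0021 -0.0001] [ 0.6047  1.3668 -0.0033]
6.02 -0.146 [ 1.5363 -7.196   5.2601] [-0.0023  0.0018 -0.0001] [ 0.5325  1.4946 -0.0092]
6.27 -0.066 [ 1.7063 -6.4383  5.8393] [-0.0024  0.0015 -0.0001] [ 0.4438  1.5304 -0.0282]
6.52 0.014 [ 1.5789 -7.2425  5.9072] [-0.0023  0.0011 -0.0001] [0.2929 1.5857 0.0403]
```

```bash
sed -i 's/^C=.*;Z/C=np.array([.5388,.0650]);Z/' h.py; cat >> h.py <<'E'
def ang(): p=manip.current_tool_pos(); return np.arctan2(p[1]-C[1],p[0]-C[0])
E
python3 - <<'E'
from h import *
np.set_printoptions(precision=2,suppress=True)
p=manip.current_tool_pos();a=ang();P=[];hit=0;quiet=0
for i in range(64):
    a+=.08; manip.servo_line(tgt(a),vel=.1)
    f=ft(a);p=manip.current_tool_pos();P.append(p[:2])
    d=np.array(p)-tgt(a); dt=-d[0]*np.sin(a)+d[1]*np.cos(a)
    print(round(manip.current_clock(),2),round(a,3),f,"lag %.2f rad %.2f mm"%(dt*1e3,1e3*(np.hypot(*(np.array(p[:2])-C))-.09)))
    if abs(f[0])>4: hit+=1; quiet=0
    elif hit: quiet+=1
    if hit>=2 and quiet>=4: break
P=np.array(P);A=np.c_[2*P,np.ones(len(P))];s=np.linalg.lstsq(A,(P**2).sum(1),rcond=None)[0];print(s[:2]*1e3,np.sqrt(s[2]+s[0]**2+s[1]**2)*1e3)
np.save("P.npy",P)
E
```

```text
6.77 0.095 [ 1.36 -1.96  1.45] lag 1.10 rad -0.28 mm
7.02 0.175 [ 0.87 -3.24  2.56] lag 0.86 rad -0.22 mm
7.27 0.255 [ 1.09 -2.93  2.72] lag 1.01 rad -0.19 mm
7.52 0.335 [ 2.01 -3.98  2.83] lag 0.99 rad -0.20 mm
7.77 0.415 [ 2.13 -4.25  3.57] lag 0.95 rad -0.13 mm
8.02 0.495 [ 1.52 -3.91  2.13] lag 0.93 rad -0.13 mm
8.27 0.575 [ 1.21 -3.91  2.36] lag 0.88 rad -0.14 mm
8.52 0.655 [ 2.67 -3.27  3.15] lag 0.88 rad -0.10 mm
8.77 0.735 [ 2.54 -3.83  2.51] lag 0.88 rad -0.11 mm
9.02 0.815 [ 1.63 -3.92  2.96] lag 0.80 rad -0.11 mm
9.27 0.895 [ 1.65 -4.64  2.3 ] lag 0.88 rad -0.07 mm
9.52 0.975 [ 1.97 -3.28  1.55] lag 0.83 rad -0.08 mm
9.77 1.055 [ 2.49 -4.14  0.75] lag 0.77 rad -0.04 mm
10.02 1.135 [ 0.99 -4.29  0.28] lag 0.75 rad 0.01 mm
10.27 1.215 [ 1.08 -4.44  0.92] lag 0.77 rad 0.00 mm
10.52 1.295 [ 0.57 -3.02  0.62] lag 0.73 rad 0.03 mm
10.77 1.375 [ 2.03 -2.97 -0.52] lag 0.72 rad 0.08 mm
11.02 1.455 [ 1.86 -3.44  0.12] lag 0.68 rad 0.04 mm
11.27 1.535 [ 2.07 -2.68 -0.62] lag 0.57 rad 0.06 mm
11.52 1.615 [ 2.49 -1.63 -0.93] lag 0.50 rad 0.07 mm
11.77 1.695 [ 1.24 -1.95 -1.88] lag 0.47
[... 569 characters left out ...]
2.1 ] lag 0.80 rad 0.19 mm
14.77 2.655 [ 2.7   2.62 -2.6 ] lag 0.76 rad 0.17 mm
15.02 2.735 [ 1.44  4.13 -2.38] lag 0.73 rad 0.19 mm
15.27 2.815 [ 1.57  2.73 -2.07] lag 0.71 rad 0.20 mm
15.52 2.895 [ 1.24  2.92 -1.21] lag 0.69 rad 0.18 mm
15.77 2.975 [ 1.09  4.68 -2.77] lag 0.66 rad 0.18 mm
16.02 3.055 [-0.52  4.05 -2.06] lag 0.04 rad 0.21 mm
16.27 3.135 [-5.39  4.52 -3.5 ] lag -2.14 rad 0.14 mm
16.52 3.215 [-9.57  4.6  -4.04] lag -3.46 rad 0.14 mm
16.77 3.295 [-2.75  4.7  -1.57] lag -1.12 rad 0.24 mm
17.02 3.375 [-1.81  3.17 -2.53] lag -0.24 rad 0.17 mm
17.27 3.455 [ 2.67  4.76 -4.06] lag 1.49 rad 0.18 mm
17.52 3.535 [ 1.8   3.34 -3.62] lag 1.15 rad 0.18 mm
[538.59  65.1 ] 89.98072213757672
```

```bash
sed -i 's/^C=.*;Z/C=np.array([.5386,.0651]);Z/' h.py
python3 - <<'E'
from h import *
np.set_printoptions(precision=2,suppress=True)
def go(a):
    manip.servo_line(tgt(a),vel=.1);f=ft(a);g=ang()%6.2832
    print(round(manip.current_clock(),2),round(a,3),"act %.3f lag %.2fmm ft %.2f"%(g,(g-a)*90,f[0]),"fr %.1f"%f[1])
go(3.62)
for a in np.arange(3.59,2.88,-.03): go(a)
print()
for a in np.arange(2.92,3.62,.03): go(a)
E
```

```text
17.77 3.62 act 3.630 lag 0.90mm ft 2.00 fr 2.9
18.02 3.59 act 3.585 lag -0.41mm ft 1.54 fr 2.7
18.27 3.56 act 3.553 lag -0.67mm ft -0.58 fr 3.9
18.52 3.53 act 3.530 lag 0.01mm ft 1.47 fr 3.2
18.77 3.5 act 3.513 lag 1.13mm ft 4.67 fr 3.1
19.02 3.47 act 3.501 lag 2.78mm ft 9.52 fr 2.8
19.27 3.44 act 3.485 lag 4.01mm ft 11.67 fr 2.2
19.52 3.41 act 3.465 lag 4.93mm ft 14.90 fr 2.2
19.77 3.38 act 3.442 lag 5.60mm ft 17.34 fr 1.8
20.02 3.35 act 3.419 lag 6.20mm ft 18.51 fr 2.0
20.27 3.32 act 3.394 lag 6.68mm ft 19.56 fr 1.3
20.52 3.29 act 3.369 lag 7.07mm ft 20.58 fr 1.3
20.77 3.26 act 3.342 lag 7.40mm ft 20.54 fr 2.2
21.02 3.23 act 3.294 lag 5.79mm ft 17.44 fr 1.6
21.27 3.2 act 3.266 lag 5.90mm ft 17.58 fr 1.4
21.52 3.17 act 3.238 lag 6.16mm ft 18.63 fr 0.9
21.77 3.14 act 3.193 lag 4.75mm ft 13.56 fr 1.6
22.02 3.11 act 3.149 lag 3.48mm ft 11.42 fr 2.0
22.27 3.08 act 3.109 lag 2.59mm ft 8.91 fr 0.8
22.52 3.05 act 3.073 lag 2.05mm ft 5.89 fr 3.4
22.77 3.02 act 3.012 lag -0.74mm ft 0.98 fr 1.9
23.02 2.99 act 2.978 lag -1.10mm ft -1.00 fr 2.2
23.27 2.96 act 2.952 lag -0.68mm ft -0.73 fr 0.8
2
[... 572 characters left out ...]
.19 fr 1.1
26.52 3.22 act 3.149 lag -6.41mm ft -17.84 fr 0.5
26.77 3.25 act 3.173 lag -6.90mm ft -19.80 fr 1.8
27.02 3.28 act 3.199 lag -7.28mm ft -20.62 fr 1.5
27.27 3.31 act 3.245 lag -5.81mm ft -17.03 fr 1.8
27.52 3.34 act 3.275 lag -5.84mm ft -17.37 fr 1.9
27.77 3.37 act 3.303 lag -6.05mm ft -18.50 fr 1.2
28.02 3.4 act 3.350 lag -4.47mm ft -12.92 fr 2.3
28.27 3.43 act 3.378 lag -4.68mm ft -13.77 fr 0.9
28.52 3.46 act 3.422 lag -3.45mm ft -11.73 fr 0.7
28.77 3.49 act 3.461 lag -2.59mm ft -8.88 fr 1.1
29.02 3.52 act 3.502 lag -1.58mm ft -6.31 fr 1.4
29.27 3.55 act 3.556 lag 0.58mm ft -2.08 fr 0.7
29.52 3.58 act 3.591 lag 0.99mm ft -0.70 fr 1.1
29.77 3.61 act 3.618 lag 0.68mm ft 0.16 fr 1.4
```

```bash
python3 - <<'E'
from h import *
M=3.285
manip.servo_line(tgt(3.5),vel=.1)
cmd=3.3; manip.servo_line(tgt(cmd),vel=.15); g=ang()%6.2832; print(g,ft(g))
while g>M+.004:
    cmd-=min(.03,max(.008,g-M)); manip.servo_line(tgt(cmd),vel=.1); g=ang()%6.2832; print("cmd %.3f act %.3f"%(cmd,g),ft(g)[0])
manip.servo_line(tgt(g),vel=.1); print(ang()%6.2832,ft(g)); g=ang()%6.2832
manip.sleep(.2);print(ang()%6.2832,ft(g),manip.current_clock())
E
```

```text
3.2689304088167743 [-7.95434943  1.34005615 -5.74328168]
3.2526977019560293 [-4.39993954  2.15152188 -4.30322501]
3.252933666824076 [-5.47729085  2.83043724 -3.51052046] 30.7333
```

```bash
python3 - <<'E'
from h import *
M=3.285; cmd=3.27; g=0
while g<M-.003 and cmd<3.42:
    cmd+=.015; manip.servo_line(tgt(cmd),vel=.1); g=ang()%6.2832; print("cmd %.3f act %.4f"%(cmd,g),ft(g)[0])
for k in range(5):
    if abs(ft(g)[0])<3: break
    cmd-=.02; manip.servo_line(tgt(cmd),vel=.1); g=ang()%6.2832; print("relax %.3f act %.4f"%(cmd,g),ft(g)[0])
print(manip.current_clock())
E
```

```text
cmd 3.285 act 3.2549 -9.301567837337604
cmd 3.300 act 3.2571 -11.535768806384842
cmd 3.315 act 3.2592 -14.162647828324365
cmd 3.330 act 3.2612 -17.63618580438957
cmd 3.345 act 3.2635 -20.365868255507053
cmd 3.360 act 3.2842 -18.615447882804624
relax 3.340 act 3.2832 -14.792828499333874
relax 3.320 act 3.2808 -11.153126228083346
relax 3.300 act 3.2774 -5.411220241515676
relax 3.280 act 3.2761 -3.2394769356936632
relax 3.260 act 3.2722 2.635245606873844
33.4833
```

```bash
python3 - <<'E'
from h import *
np.set_printoptions(precision=4,suppress=True)
manip.servo_line(tgt(3.268),vel=.1); print(ang()%6.2832,ft(3.27))
effector.open_jaws(); p=manip.current_tool_pos()
manip.servo_line([p[0],p[1],.23],vel=.2)
manip.servo_line([.586,-.3595,.2],vel=.3)
im=viewer.get_image("top");cv2.imwrite("pics/top1.png",im[:,:,::-1]);s=viewer.get_image("scene");cv2.imwrite("pics/scene1.png",s[:,:,::-1])
print(manip.current_clock(),manip.current_tool_pos(),manip.current_q())
print(blobs(im,(0,150,120),(6,255,255))[0],blobs(s,(0,150,120),(6,255,255))[0])
a=cv2.resize(im[180:315,210:340],(390,405),interpolation=2); b=cv2.resize(s[140:305,290:440],(368,405),interpolation=2)
cv2.imwrite("pics/c2.png",np.hstack([a,b]))
E
```

```text
3.272862871179834 [ 2.7019  3.4815 -2.1501]
37.3583 [ 0.5863 -0.3579  0.2004] [ 0.4947  0.5283  0.0214  1.4544 -0.0125  1.159   2.0909]
[([305.1, 204.6], [299, 199, 13, 12, 92])] [([381.6, 253.7], [374, 248, 16, 13, 155])]
```

View pics/c2.png

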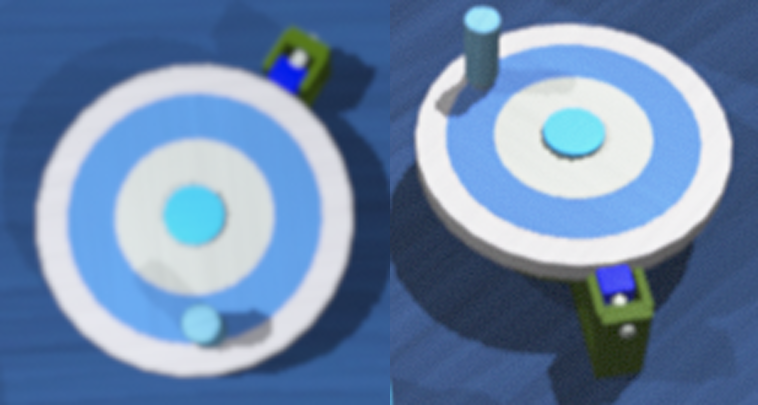

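View pics/top1.png

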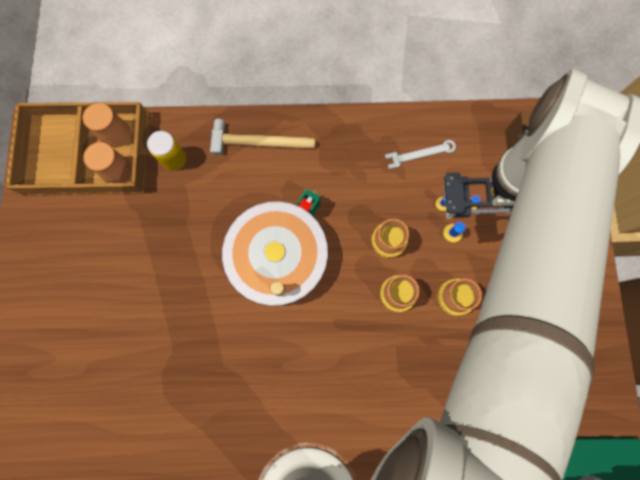

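The knob (top 277,288) is now on the side away from the shoe (305,204), and the cups are untouched. The wheel is resting free. Next I grasp the marker.

```bash
python3 - <<'E'
from h import *
np.set_printoptions(precision=4,suppress=True)
manip.servo_line([.586,-.3595,.085],vel=.2);print(manip.current_force(),manip.current_tool_pos())
manip.servo_line([.586,-.3595,.036],vel=.1);print(manip.current_force())
effector.close(25);print(manip.current_finger_gap(),manip.current_force(),manip.current_tool_pos(),manip.current_clock())
manip.servo_line([.586,-.3595,.10],vel=.15);print(manip.current_finger_gap(),manip.current_force(),manip.current_clock())
im=viewer.get_image("scene");cv2.imwrite("pics/g.png",cv2.resize(im[230:460,60:340,::-1],None,fx=2,fy=2))
E
```

```text
[ 0.6785 -0.7476  0.8572] [ 0.5869 -0.3598  0.0862]
[-0.3648  1.0156 -0.3723]
0.023584840954346754 [ 0.5469 -2.1726  1.7291] [ 0.586  -0.3604  0.0363] 39.8
0.0238422567079695 [-0.0859  0.3447 -4.4394] 40.375
```

View pics/g.png

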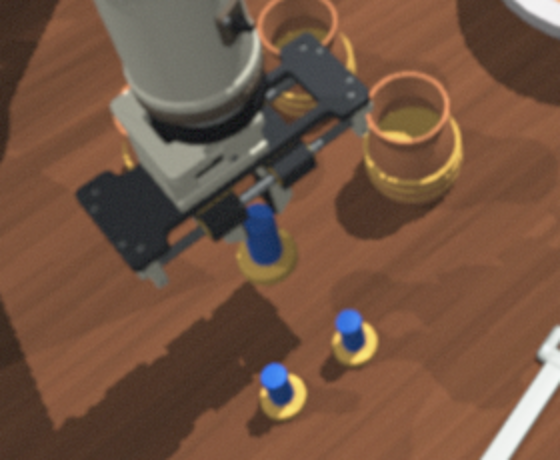

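The marker is lifted: its handle is between the fingers, with the foot at about scene (193,358). The handle looks off-centre along the pads, so I work out the offset by ray.

```bash
python3 - <<'E'
from h import *
np.set_printoptions(precision=4,suppress=True)
s=viewer.get_image("scene");t=viewer.get_image("top")
b=blobs(s[300:400,160:230].copy(),(105,150,50),(125,255,255),10)[0];print(b)
y=blobs(s[300:400,160:230].copy(),(18,90,60),(36,255,255),10)[0];print(y)
print(plane("scene",[[193.5,357]],.071),plane("scene",[[188,332]],.07+.064)[0], manip.current_tool_pos())
print(blobs(t,(105,150,50),(125,255,255),8)[0])
a=cv2.resize(s[310:380,150:250,::-1],(700,490),interpolation=2);cv2.imwrite("pics/g2.png",a)
E
```

```text
[([30.6, 46.4], [22, 33, 18, 28, 361])]
[([2.3, 43.6], [0, 40, 6, 8, 18]), ([34.0, 61.2], [19, 45, 29, 27, 358]), ([67.8, 97.9], [66, 96, 4, 4, 11])]
[[ 0.5872 -0.36    0.071 ]] [ 0.5807 -0.3522  0.134 ] [ 0.5846 -0.3586  0.098 ]
[]
```

View pics/g2.png

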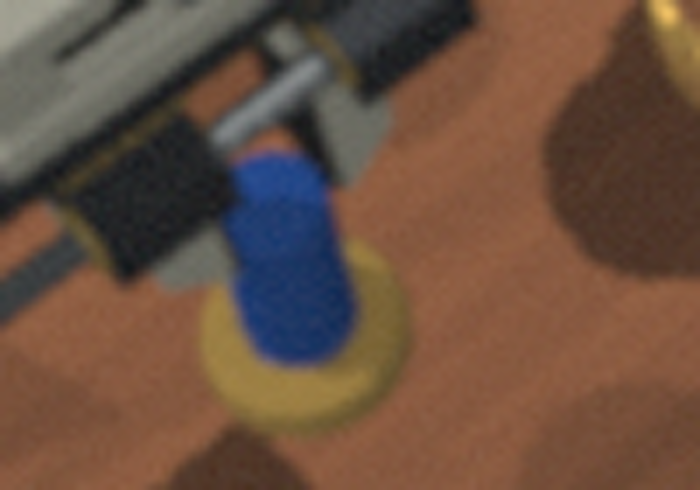

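The foot is centred within about 3 mm of the tool axis and the marker hangs upright, so I place it.

```bash
python3 - <<'E'
from h import *
np.set_printoptions(precision=4,suppress=True)
m=C+.09*np.array([np.cos(-.558),np.sin(-.558)]); x,y=m+[.001,-.001]; print(m)
manip.servo_line([.586,-.3595,.22],vel=.25)
manip.servo_line([x,y,.22],vel=.3)
manip.servo_line([x,y,.125],vel=.2); manip.sleep(.2)
f0=manip.current_force()[2]; z=.117; print(f0,manip.current_tool_pos(),manip.current_clock())
while z>.104:
    manip.servo_line([x,y,z],vel=.05); f=manip.current_force()[2]; print(z,f,manip.current_tool_pos())
    if f-f0>4: break
    z-=.0015
effector.open_jaws();p=manip.current_tool_pos();print(manip.current_clock(),manip.current_finger_gap())
manip.servo_line([p[0],p[1],.24],vel=.2)
manip.servo_line([.5,-.25,.3],vel=.3)
t=viewer.get_image("top");s=viewer.get_image("scene");print(manip.current_clock())
cv2.imwrite("pics/f.png",np.hstack([cv2.resize(t[180:315,210:340,::-1],(390,405)),cv2.resize(s[140:305,290:440,::-1],(368,405))]))
cv2.imwrite("pics/t2.png",t[:,:,::-1])
E
```

```text
[0.6149 0.0174]
-3.194919915337004 [0.6175 0.0164 0.127 ] 43.3917
0.117 -4.597752343740522 [0.6154 0.0165 0.1165]
0.1155 -4.068271677820865 [0.6159 0.0165 0.1154]
0.114 -4.048257970217095 [0.6159 0.0164 0.1139]
0.1125 -3.2546731331267544 [0.6158 0.0164 0.1123]
0.111 -2.2788314829292493 [0.6163 0.0163 0.1113]
0.1095 4.605792132448339 [0.6171 0.016  0.111 ]
46.1167 0.09181343836017712
48.1583
```

View pics/f.png

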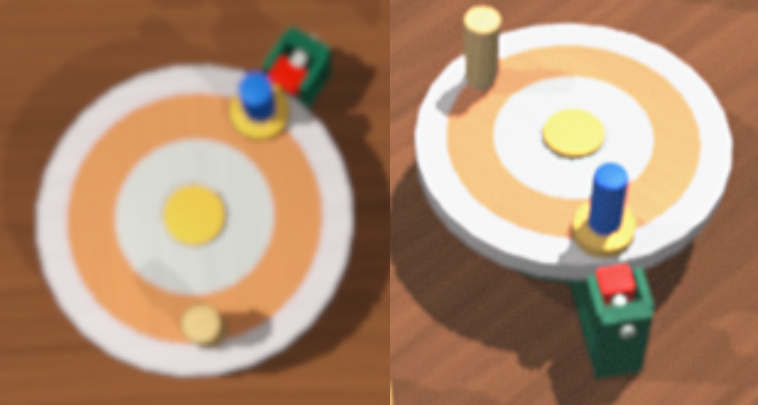

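The marker stands upright at the rim in front of the shoe, with its foot at about top (296.3,217). The knob is unmoved. I check the offset in numbers, then hand in.

```bash
python3 - <<'E'
from h import *
t=cv2.imread("pics/t2.png")[:,:,::-1].copy()
p=plane("top",[[296.3,217.2]],.087)[0];b=[x for x in blobs(t,(105,150,50),(125,255,255),10)[0] if x[0][0]<320]
print(p,b,plane("top",[b[0][0]],.135))
k=plane("top",[[277.4,288.2]],.143)[0][:2]-C;print("knob",np.arctan2(k[1],k[0])%6.2832)
d=p[:2]-(C+.09*np.array([np.cos(-.558),np.sin(-.558)]));print(d)
if np.hypot(*d)<.008: print(manip.hand_in())
E
```

```text
[0.61593514 0.01514906 0.087     ] [([295.1, 211.5], [290, 205, 11, 14, 109])] [[0.61582427 0.01459352 0.135     ]]
knob 3.278194570704936
[ 0.00098672 -0.00229678]
the job is handed in; nothing more can be done
None
```

I handed the job in at about 48 s of robot time. The wheel is stopped and released within about 0.01 rad of the middle of its tight stretch, and the marker stands upright about 2–3 mm from the mark place. I never touched the cups, and the handed-in result has not come back with a verdict.

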